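# Raise the barrier of the hand-in lane and push the ring box through

## Task

Push the red-and-white counterweighted barrier arm of the hand-in lane up past its balance point so that it stays raised by itself. Then push the dark-red ring box along the lane, through the open gate, until it rests against the end stop; push it only, do not lift or tip it. Leave the brass weight, the green-capped bottle, the black stone and the steel dish beside the lane where they stand.

Things in the scene. Friction and masses are not known exactly. Their poses are not given: they have to be found in the camera images.
- lane: Fixed aluminium lane, 236 mm long (x), 92 wide (y), floor 6 mm above the worktop. Origin on the worktop under the lane's centre; x runs along the lane from its open entry to the end stop, y to the left as seen so, z up. Two side rails, tops 18 mm above the worktop, leave a channel 64 mm wide. The barrier crosses over the origin (lane x = 0).
- gate_pivot (a point): Point on the barrier's hinge axis, at lane x = 0, y = -105 mm, z = 78 mm; the axis is parallel to the lane's x. A grey fork of two plates holds it: 48 mm in x, 30 mm in y, 86 mm high, centred there.
- gate_end (a point): Centre of the black rubber ball, 26 mm in diameter, at the free end of the barrier's boom. With the arm down it lies 197 mm beside (lane +y) and 27 mm above the pivot, 105 mm above the worktop. The boom is a straight bar, 12 mm wide and 14 mm high, in red and white bands; arm down, its centre line runs level 27 mm above the pivot.
- gate (a joint): Angle of the barrier (rad): 0 down, boom level; 1.95 at its raised stop, leaning away from the lane; grows as the free end rises. A round steel counterweight, 36 mm in diameter, sits behind and above the pivot. Below the balance point, about 0.88, the arm falls shut; above it falls open by itself, slowed by a damper. Lifting the boom near its end takes under 2 N.
- box_mid (a point): Centre of the closed dark-red ring box, 57 mm long (x), 52 mm wide (y), 42 mm high, about 0.15 kg, half-way up; it stands loose on the lane's floor on the entry side of the barrier, its x roughly along the lane's x, its top 48 mm above the worktop.
- lane_stop (a point): Middle of the end stop's rubber face, on the lane's floor, at lane x = +102 mm, y = 0. The stop is 22 mm high above the worktop. When the box is home its centre is about 28 mm short of this point along x.
- brass_weight: Bystander: brass weight, 30 mm across, 34 mm high, origin under its centre.
- green_bottle: Bystander: white dropper bottle with a green cap, 31 mm across, 84 mm high, origin under its centre.
- stone: Bystander: flat black stone slab, 52 x 90 x 18 mm, origin under its centre.
- dish: Bystander: shallow steel dish, 86 mm across, 16 mm high, origin under its centre.
- gate_bare (a point): Point on the boom's centre line, 160 mm beside the pivot. Here the boom is bare and open from beneath, outside the lane's rail, from 134 to 184 mm beside the pivot. From 76 to 134 mm a clear gate plate, 6 mm thick, hangs from it down to 32 mm above the worktop and stops the box.
Mind the look-alikes: they are no part of the job. What is shaped like the part that bears box_mid but blue or orange is not meant.

How it is judged:
On the way, in this order (a step that is already met when the one before it is completed fails the run):
1. the barrier is up past its balance point, near its raised stop, with the box still on the entry side (value of joint gate above 1.6 rad and x of box_mid in the frame of lane below -0.02 m), for 0.3 s.
2. the box has come through the gate to the end stop, with the barrier still up (value of joint gate above 1.6 rad and x of box_mid in the frame of lane_stop above -0.037 m), for 0.2 s.
At the end, for the whole second after the job is handed in: The barrier stands raised by itself (above 1.6 rad) and still; the box stands flat on the lane's floor between the rails, against the end stop (its centre within 37 mm of the stop's face along the lane, about 8 mm of slack), at rest (all of step 2 and velocity of joint gate between -0.1 and 0.1 rad/s and x of box_mid in the frame of lane_stop below -0.015 m and y of box_mid in the frame of lane between -0.015 and 0.015 m and height (world z) of box_mid below 0.033 m and angle between box_mid's own z axis and vertical below 0.1 rad and linear speed of box below 0.02 m/s); the robot touches nothing.
It fails at once if the ring box is lifted (over 10 mm) or tipped (height (world z) of box_mid above 0.037 m or angle between box_mid's own z axis and vertical above 0.3 rad).
It fails at once if a bystander is moved over 20 mm or tipped (distance of any of brass_weight, green_bottle, stone, dish from where it was at the start of the episode above 0.02 m or angle between any of green_bottle, brass_weight's own z axis and vertical above 0.4 rad).
It also fails if it takes over 51 s, if anything falls off the work surface, if the arm or the gripper's body presses on something with over 40 N, if the wrist force passes 120 N, or if a joint passes its speed limit or range.

## Robot

A 6-joint arm with a two-finger parallel gripper is mounted at the origin on the work surface; the furniture and walls round the work are solid. World frame = base frame: x ahead of the robot, y to its left, z up, the work surface at z = 0. Lengths are in m, angles in rad, forces in N, time in s.
With the tool pointing down it reaches from about 0.275 to 0.825 m from the base axis. Payload 5.2 kg.
Tool frame: the origin (TCP) lies between the finger pads; the fingertips stand 14 mm ahead of it and the grasp point (between the pads) lies 5 mm behind it; z points along the fingers, y is the direction in which the jaws open and shut (so a half turn about z gives the same grasp; the last joint's range is limited). The gripper opens to 93 mm and grips with 3 to 60 N. Pads are 15 mm wide; open, the fingers measure 128 mm over their backs; the gripper's body (75 mm by 188 mm) begins 65 mm behind the grasp point.
Start: joints at [1.105, 0.259, 1.535, -0, 1.348, -0.203], TCP at [0.143, 0.531, 0.233] pointing down, gripper open.
Joint ranges: [-3.14, 3.14], [-0.91, 2.08], [0.19, 2.58], [-1.22, 4.36], [0.22, 2.71], [-3.12, 3.12]. Speed limits (rad/s): [2.57, 2.57, 3.14, 3.14, 3.14, 3.14].

## Interface

Orientations are given as a rotation vector (axis times angle).
In Python, from workcell import sensors, viewer, order, spotter gives the robot as it stands. The module is installed in compiled form; this text tells all that it offers.
- The arm moves only by the tool jog_arm, never from a script. Its argument "rows" is one flat list of numbers, 7 for each row, row after row: the shift along the tool's x, y, z in cm, then the turn, a rotation vector about the tool's x, y, z in degrees, then the gripper command: -1 is fully open, 1 is shut, values between are in proportion. In form: [tx, ty, tz, wx, wy, wz, fingers, tx, ty, tz, wx, wy, wz, fingers, ...]. A call has 1 to 20 rows; each row shifts and turns the pose as measured when the row begins, along the tool's axes as they then stand; what a row does not reach is not made up. A row lasts 1/8 s, in which the tool goes at most 62.5 mm and 10.7 degrees, less where a joint would pass 70% of its speed; a pose out of reach is approached as far as the arm can. A call with a gripper value outside its range is refused whole. The fingers move at their own pace and stop on an object; "grip_force" is the grip in N (left out, the last holds). Time passes only in rows, so rows that do not move let the fingers close. It gives the time, the measured TCP pose, the force and the opening at its end, in the units of the state.
- sensors.state(): the state, without advancing time (a new reading comes with each control period).
- viewer.snapshot(name): name is "scene" or "top" or "wrist"; returns the picture (400x640x3 uint8, red, green, blue); there is no depth.
- viewer.camera_params(name): a dict with "fx", "fy", "cx", "cy" (pixels), "R" (3x3) and "t" (3): a world point X has camera coordinates R X + t; the wrist camera has in their place "tool_from_camera" (4x4, takes a point from camera to tool coordinates, whose origin is the TCP and whose axes are the flange's). Camera axes: x right, y down, z forward; pixel columns grow to the right and rows downward; lengths in m; the calibration is good to about 2 mm. A picture is of the moment at which its call begins: read the wrist's pose just before it. camera_params takes no time and is no camera call.
- order.job_done(): hands the job in, once; it reports no verdict.
Trained networks look in the newest picture that a camera, given by its name, has taken for a name from the list of things; names that differ only in an ending like _2 or _b are one class to them, and where a whole thing is asked for, a point or a joint stands for the part that bears it (a point fixed in the world has none). Each returns a list of dicts, best first, with "confidence" (0 to 1); they miss things now and then, are a little off and sometimes report something else, mostly with a low value. They report only what shows in the picture. A call takes as long as a camera call. They do not tell look-alikes from the thing itself.
- spotter.look_for(camera, query): "point" ([x, y, z] in m, in world coordinates, good to about 4 mm: the middle of the surface that is visible of it).
- spotter.place_of(camera, query): "point" ([x, y, z] in m, in world coordinates, good to about 4 mm: a listed point, or the origin of a listed thing).
The state is a dict: "t": time; "joint_positions": joint angles; "dq": joint speeds; "tau": joint torques, N m; "position": TCP position; "tool_rot": TCP orientation; "wrist_force": force on the tool from outside, world axes, zero at the start; "wrist_torque": the same for the moment, N m; "width": finger opening in m.
Only numpy, scipy, OpenCV 4.12 (cv2) and the standard library are available. Lean on these libraries where they do the work, as an engineer would, in place of code of your own. Each camera call takes 0.05 s, during which the arm holds its last target. There are 200 camera calls.

## Working session

There is one attempt and no reset: what is moved stays moved. The work goes in short steps, Python scripts to look and compute and a tool call to move; the robot and the scene stay as the last step left them, time stands still between calls to the robot, and variables do not carry over. Pictures are saved under pics/ and viewed, about 8 in all and at most 12, crops included, and the job is handed in when it is done.

Besides the shell and the picture viewer there is one more tool, called as a command line: name --argument value ..., lists and objects as JSON in quotes. jog_arm: Moves the arm, as the interface text tells. Its arguments: {"type":"object","properties":{"rows":{"type":"array","items":{"type":"number"}},"grip_force":{"type":"number"}},"required":["rows"]}

```bash
mkdir -p pics
python3 - <<'E'
from workcell import sensors, viewer, order, spotter
import cv2, numpy as np
print(sensors.state())
for n in ("scene","top"):
    cv2.imwrite(f"pics/{n}0.png", viewer.snapshot(n)[:,:,::-1])
    for q in ("lane","gate_pivot","gate_end","gate_bare","box_mid","lane_stop","brass_weight","green_bottle","stone","dish"):
        print(n,q,[(np.round(d["point"],3).tolist(),round(d["confidence"],2)) for d in spotter.place_of(n,q)])
print(sensors.state()["t"])
E
```

```text
{'t': 0.0, 'joint_positions': array([ 1.10521453e+00,  2.59294697e-01,  1.53606405e+00,  2.08551954e-06,
        1.34797631e+00, -2.02779802e-01]), 'dq': array([ 0.00211672,  0.00021238, -0.00011318, -0.00122246, -0.00085975,
        0.00122436]), 'tau': array([-2.37824846e-03, -4.37296093e+01, -2.83998013e+01,  7.18083512e-02,
        4.11622517e-02, -6.29512442e-05]), 'position': array([0.14261643, 0.53066261, 0.23185131]), 'tool_rot': array([-4.11546938e-01, -3.11394031e+00,  2.58403077e-03]), 'wrist_force': array([-0.30086719,  0.06041271, -0.27092067]), 'wrist_torque': array([ 0.029509  , -0.0773354 ,  0.00829159]), 'width': 0.09250457843210629}
scene lane []
scene gate_pivot [([0.484, 0.266, 0.078], 0.55)]
scene gate_end [([0.579, 0.265, 0.0], 0.61)]
scene gate_bare []
scene box_mid [([0.216, 0.284, 0.019], 0.86), ([0.324, 0.226, 0.019], 0.75), ([0.417, 0.359, 0.027], 0.59)]
scene lane_stop []
scene brass_weight []
scene green_bottle [([0.583, 0.264, 0.0], 0.58)]
scene stone []
scene dish [([0.535, 0.145, -0.0], 0.71)]
top lane [([0.472, 0.371, -0.0], 0.88)]
top gate_pivot []
top gate_end [([0.459, 0.455, 0.103], 0.79)]
top gate_bare [([0.469, 0.423, 0.105], 0.96)]
top box_mid [([0.323, 0.225, 0.02], 0.88), ([0.216, 0.283, 0.025], 0.7), ([0.419, 0.358, 0.022], 0.55)]
top lane_stop [([0.569, 0.38, 0.003], 0.77)]
top brass_weight [([0.54, 0.506, 0.001], 0.6), ([0.533, 0.146, 0.004], 0.38), ([0.468, 0.422, 0.108], 0.22)]
top green_bottle [([0.578, 0.258, 0.002], 0.69)]
top stone [([0.434, 0.549, 0.004], 0.85)]
top dish [([0.536, 0.145, 0.002], 0.71)]
1.1
```

View pics/scene0.png

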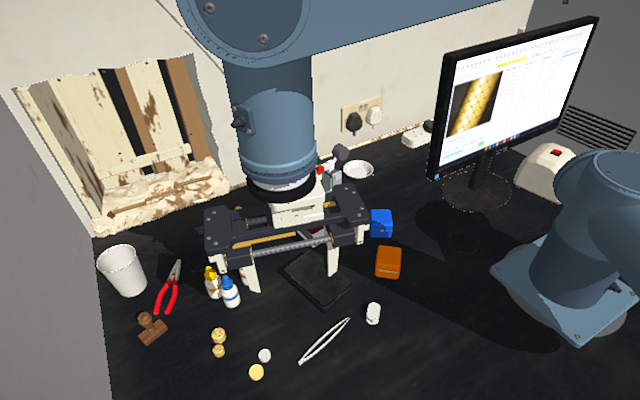

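View pics/top0.png

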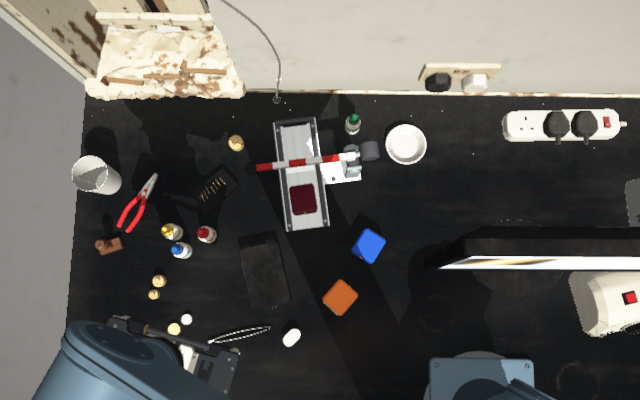

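Top view: the lane is at px (300,172) with its entry towards the robot, the boom runs from ball (262,167) to pivot (350,160). The boxes are dark-red (304,198), blue (369,246) and orange (340,298). Only the dark-red one fits, since it is in the lane and not blue or orange. I'll confirm in one enlarged crop.

```bash
cat > h.py <<'E'
from workcell import sensors, viewer, order, spotter
import cv2, numpy as np
from scipy.spatial.transform import Rotation as Ro
def proj(n,X):
    p=viewer.camera_params(n); c=np.array(p["R"])@X+p["t"]
    return p["fx"]*c[0]/c[2]+p["cx"], p["fy"]*c[1]/c[2]+p["cy"]
def back(n,u,v,z):
    p=viewer.camera_params(n); R=np.array(p["R"]); o=-R.T@p["t"]
    d=R.T@np.array([(u-p["cx"])/p["fx"],(v-p["cy"])/p["fy"],1]); return o+d*(z-o[2])/d[2]
E
python3 - <<'E'
from h import *
im=cv2.imread("pics/top0.png")[90:240,190:390]
cv2.imwrite("pics/crop1.png",cv2.resize(im,None,fx=4,fy=4,interpolation=cv2.INTER_CUBIC))
for a in [(0.472,.371,.0),(.459,.455,.103),(.419,.358,.022),(.54,.506,0),(.434,.549,0),(.578,.258,0)]: print(a,np.round(proj("top",np.array(a))))
print(back("top",212,187,.018),back("top",265,270,.018),back("top",245,236,.018),back("top",272,234,.018),back("top",250,308,.018))
E
```

```text
(0.472, 0.371, 0.0) [299. 174.]
(0.459, 0.455, 0.103) [253. 170.]
(0.419, 0.358, 0.022) [304. 198.]
(0.54, 0.506, 0) [237. 142.]
(0.434, 0.549, 0) [214. 191.]
(0.578, 0.258, 0) [353. 127.]
[0.43903955 0.55032214 0.018     ] [0.27027905 0.43498136 0.018     ] [0.33849604 0.47806878 0.018     ] [0.34347996 0.42299385 0.018     ] [0.19437381 0.46261646 0.018     ]
```

View pics/crop1.png

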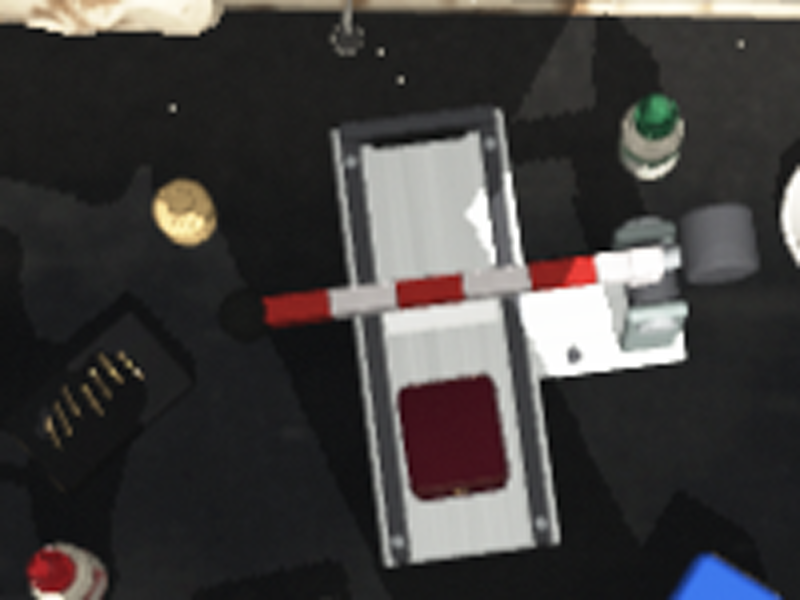

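The crop confirms it: the dark-red box (crop 453,437) stands in the lane on the entry side of the boom. The ball is at crop (241,315), the stone with gold marks at (100,395), the brass weight at (185,212) and the bottle at (652,138). Next I fit the lane frame from the corners.

```bash
cat >> h.py <<'E'
def B(u,v,z): return back("top",190+u/4,90+v/4,z)
def frame():
    # entry edge / far edge corners
    tl,tr,br,bl=[B(*p,.018)[:2] for p in [(333,128),(498,108),(558,543),(388,566)]]
    return tl,tr,br,bl
E
python3 - <<'E'
from h import *
tl,tr,br,bl=frame()
print(tl,tr,br,bl)
n=np.linalg.norm; print("len",n(tl-bl),n(tr-br),"wid",n(tl-tr),n(bl-br))
for a,b in((bl,tl),(br,tr)): d=b-a; print("yaw",np.degrees(np.arctan2(d[1],d[0])))
for a,b in((tr,tl),(br,bl)): d=b-a; print("yawy",np.degrees(np.arctan2(-d[0],d[1])))
print("centre",(tl+tr+br+bl)/4)
bx=[B(*p,.048)[:2] for p in [(399,386),(493,375),(508,488),(414,499)]]
print("box",np.mean(bx,0),"len",n(bx[0]-bx[3]),"wid",n(bx[0]-bx[1]),np.degrees(np.arctan2(*(bx[0]-bx[3])[::-1])),np.degrees(np.arctan2(*(bx[1]-bx[2])[::-1])))
print("ball",B(241,315,.105),"boom",B(297,310,.119),B(660,262,.119),"brass",B(185,212,.034),"bottle cap",B(658,115,.084))
p=viewer.camera_params("top");print("cam",-np.array(p["R"]).T@p["t"], p["fx"])
print("wrist",viewer.camera_params("wrist"))
s=sensors.state(); R=Ro.from_rotvec(s["tool_rot"]).as_matrix(); print(R.round(3))
E
```

```text
[0.5805123  0.42744786] [0.59287524 0.3404581 ] [0.36231832 0.30559763] [0.34909892 0.39244152]
len 0.23404614866513204 0.23317749626647954 wid 0.08786387674214226 0.08784425344833625
yaw 8.602024159642347
yaw 8.598059641631181
yawy 8.088677082383947
yawy 8.655141898232246
centre [0.47120119 0.36648628]
box [0.41199117 0.35926267] len 0.05786317972494767 wid 0.04766698311763313 8.863981939925594 8.47930883360238
ball [0.46056314 0.45999454 0.105     ] boom [0.46043708 0.43170977 0.119     ] [0.48636749 0.26088219 0.119     ] brass [0.52941207 0.50104757 0.034     ] bottle cap [0.56944125 0.2600212  0.084     ]
cam [0.25828659 0.32322692 1.0633354 ] 511.6251984682904
wrist {'fx': 302.4193228170108, 'fy': 302.4193228170108, 'cx': 322.32689200421567, 'cy': 196.168941190773, 'tool_from_camera': array([[ 4.82056366e-04, -9.62916541e-01, -2.69799006e-01,
         7.57986590e-02],
       [ 9.99999771e-01,  3.36223888e-04,  5.86735714e-04,
         5.49538107e-04],
       [-4.74264653e-04, -2.69799227e-01,  9.62916483e-01,
        -1.51705169e-01],
       [ 0.00000000e+00,  0.00000000e+00,  0.00000000e+00,
         1.00000000e+00]])}
[[-0.966  0.26   0.   ]
 [ 0.26   0.966 -0.   ]
 [-0.    -0.    -1.   ]]
```

jog_arm --rows '[0,0,0,0,0,-7.9,1,0,0,0,0,0,-7.9,1,0,0,0,0,0,-7.8,1,-3.5,-2.6,0.8,0,0,0,1,-3.5,-2.6,0.8,0,0,0,1,-3.5,-2.6,0.8,0,0,0,1,-3.5,-2.6,0.8,0,0,0,1,-3.5,-2.6,0.8,0,0,0,1,-3.5,-2.6,0.8,0,0,0,1,0,0,0,0,-10,0,1,0,0,0,0,-10,0,1,0,0,0,0,-10,0,1,0,0,0,0,-10,0,1,0,0,0,0,-10,0,1,0,0,0,0,0,0,1]' --grip_force 20

```text
t: 2.98
position: [0.3901, 0.3989, 0.1827]
tool_rot: [-0.174, 2.391, 0.039]
wrist_force: [-0.6, 0.1, -0.2]
width: 0.0007
```

```bash
cat >> h.py <<'E'
C=np.array([.4715,.3668]); U=np.array([.98876,.1495]); V=np.array([-.1495,.98876])
L=np.array([[*U,0],[*V,0],[0,0,1]])  # world->lane rows
def st():
    s=sensors.state(); p=s["position"]; R=Ro.from_rotvec(s["tool_rot"]).as_matrix()
    l=L@(p-np.array([*C,0])); print("t",round(s["t"],2),"lane mm",(l*1e3).round(1),"F",L@s["wrist_force"].round(2),"w",round(s["width"],4),"j",s["joint_positions"].round(2))
    M=L@R; print("tool in lane\n",M.round(3)); return l,M
def to(x,y,z):
    l,M=st(); print("tool cm",(M.T@(np.array([x,y,z])/1e3-l)*100).round(2))
E
python3 -c "
from h import *
to(-90,57,65)"
```

```text
t 2.98 lane mm [-75.7  43.9 182.7] F [-0.5926786  0.1604082 -0.21     ] w 0.0007 j [ 0.9   0.16  2.07 -1.02  0.6  -0.03]
tool in lane
 [[-0.736  0.013  0.677]
 [-0.005  1.    -0.024]
 [-0.677 -0.021 -0.735]]
tool cm [9.02 1.54 7.66]
```

jog_arm --rows '[0,0,0,0,-7,0,1,3,0.5,2.5,0,0,0,1,3,0.5,2.5,0,0,0,1,0,0,0,0,0,0,1]'

```text
t: 3.48
position: [0.3816, 0.4219, 0.1469]
tool_rot: [-0.152, 2.356, 0.013]
wrist_force: [0.3, -0.1, -0.3]
width: 0.0004
```

Run:
```python
from h import *
to(-90,57,65)
cv2.imwrite("pics/top1.png",cv2.resize(viewer.snapshot("top")[90:290,140:400,::-1],None,fx=3,fy=3,interpolation=cv2.INTER_CUBIC))
```

```text
t 3.48 lane mm [-80.6  67.9 146.9] F [ 0.3044432 -0.1269408 -0.28     ] w 0.0004 j [ 0.99  0.27  2.06 -1.21  0.64  0.24]
tool in lane
 [[-0.711  0.036  0.702]
 [-0.     0.999 -0.051]
 [-0.703 -0.036 -0.71 ]]
tool cm [ 6.42 -0.82  5.22]
```

View pics/top1.png

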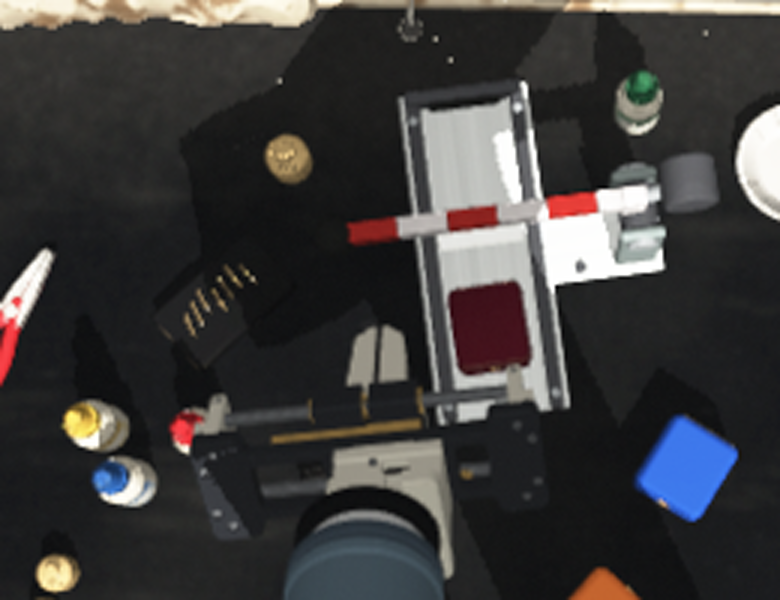

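The picture shows closed fingers at px (380,350), clear of the boom. The red-capped bottle (190,430) is near the gripper's outer end, so I move forward first and then descend.

jog_arm --rows '[-2.2,-1.0,2.2,0,0,0,1,2,0.1,2,0,0,0,1,2,0.1,2,0,0,0,1,1.6,0.1,1.6,0,0,0,1,0,0,0,0,0,0,1]'

```text
t: 4.15
position: [0.4124, 0.4293, 0.097]
tool_rot: [-0.142, 2.412, -0.014]
wrist_force: [0.0, 0.8, -0.5]
width: 0.0002
```

```bash
python3 -c "
from h import *
to(-4,57,65)"
```

```text
t 4.15 lane mm [-49.1  70.6  97. ] F [ 0.1250026  0.7598502 -0.5      ] w 0.0002 j [ 0.92  0.38  2.02 -1.22  0.58  0.25]
tool in lane
 [[-0.75   0.051  0.66 ]
 [ 0.006  0.997 -0.071]
 [-0.662 -0.049 -0.748]]
tool cm [-1.27 -0.97  5.47]
```

jog_arm --rows '[0,0,0,-5.3,-0.4,-6,1,1.1,-0.6,1.2,0,0,0,1,1.1,-0.6,1.2,0,0,0,1,0,0,0,0,0,0,1]'

```text
t: 4.65
position: [0.4146, 0.4249, 0.0862]
tool_rot: [-0.311, 2.445, 0.028]
wrist_force: [-0.6, 0.3, 0.4]
width: 0.0007
```

```bash
python3 -c "
from h import *
to(-4,57,65)"
```

```text
t 4.65 lane mm [-47.6  65.9  86.2] F [-0.5553036  0.4075982  0.38     ] w 0.0007 j [ 0.85  0.36  2.07 -1.22  0.44  0.09]
tool in lane
 [[-0.775 -0.082  0.627]
 [-0.101  0.995  0.006]
 [-0.624 -0.059 -0.779]]
tool cm [-1.96 -1.12  4.38]
```

jog_arm --rows '[0,0,0,0,9,0,1,0.7,-0.9,1.6,0,0,0,1,0.5,0,0.8,0,0,0,1,0,0,0,0,0,0,1]'

```text
t: 5.15
position: [0.4237, 0.4099, 0.0587]
tool_rot: [-0.302, 2.52, -0.008]
wrist_force: [0.1, 0.5, 0.5]
width: 0.0004
```

```bash
python3 -c "
from h import *
to(0,57,62)"
```

```text
t 5.15 lane mm [-40.8  49.7  58.7] F [0.1909886 0.527373  0.48     ] w 0.0004 j [ 0.8   0.4   2.05 -1.08  0.42 -0.06]
tool in lane
 [[-0.821 -0.066  0.567]
 [-0.096  0.995 -0.023]
 [-0.563 -0.074 -0.823]]
tool cm [-3.61  0.43  2.03]
```

jog_arm --rows '[-1.8,0.3,1.0,0,0,0,1,-1.8,0.3,1.0,0,0,0,1,0,0,0,0,0,0,1]'

```text
t: 5.52
position: [0.4625, 0.4258, 0.0622]
tool_rot: [-0.303, 2.52, -0.009]
wrist_force: [-0.7, 0.2, 0.5]
width: 0.0002
```

Run:
```python
from h import *
to(0,57,100)
cv2.imwrite("pics/top2.png",cv2.resize(viewer.snapshot("top")[90:290,140:400,::-1],None,fx=3,fy=3,interpolation=cv2.INTER_CUBIC))
```

```text
t 5.53 lane mm [-0.1 59.7 62.2] F [-0.6835022  0.2955044  0.48     ] w 0.0002 j [ 0.76  0.43  1.96 -0.99  0.43 -0.2 ]
tool in lane
 [[-0.821 -0.066  0.567]
 [-0.096  0.995 -0.024]
 [-0.563 -0.074 -0.823]]
tool cm [-2.11 -0.55 -3.1 ]
```

View pics/top2.png

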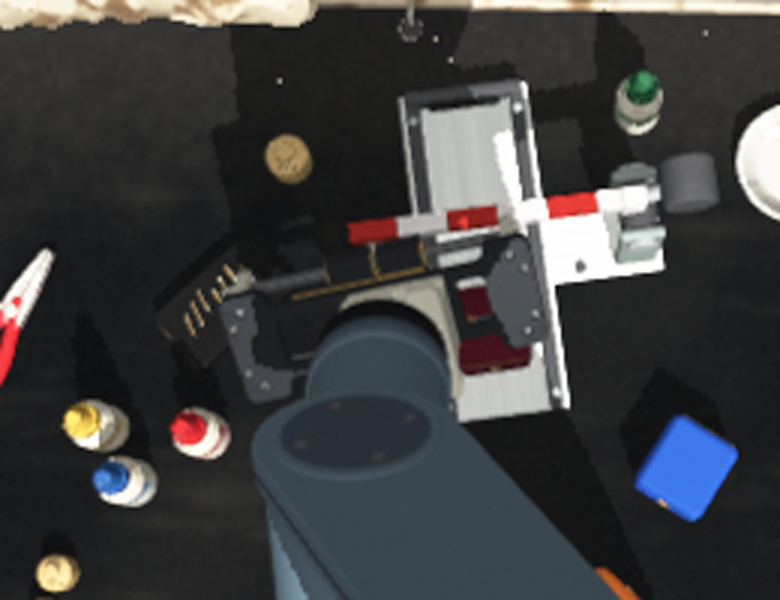

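jog_arm --rows '[-1.0,-0.1,-1.5,0,0,0,1,-1.4,-0.4,-2.05,0,0,0,1,-1.3,-0.7,-1.95,0,0,0,1]'

```text
t: 5.95
position: [0.4574, 0.4155, 0.1256]
tool_rot: [-0.307, 2.529, -0.018]
wrist_force: [-0.9, -1.6, -1.6]
width: 0.0005
```

```bash
python3 -c "
from h import *
to(0,30,173)
print([(np.round(L@(np.array(d['point'])-[*C,0]),3),d['confidence']) for q in ('gate_end','gate_bare') for _ in [viewer.snapshot('scene')] for d in spotter.place_of('scene',q)])"
```

```text
t 5.95 lane mm [ -6.7  50.2 125.6] F [-1.1039062 -1.4816138 -1.58     ] w 0.0005 j [ 0.75  0.31  1.93 -0.74  0.53 -0.48]
tool in lane
 [[-0.827 -0.067  0.559]
 [-0.1    0.995 -0.029]
 [-0.554 -0.08  -0.829]]
tool cm [-2.97 -2.44 -3.49]
[(array([0.007, 0.08 , 0.157]), 0.65), (array([0.002, 0.043, 0.148]), 0.67)]
```

jog_arm --rows '[-1.0,-0.8,-1.2,0,0,0,1,-1.0,-0.85,-1.2,0,0,0,1,-1.0,-0.9,-1.2,0,0,0,1,-0.8,-1.9,-1.4,0,0,0,1,-0.8,-1.9,-1.4,0,0,0,1]'

```text
t: 6.78
position: [0.4662, 0.3563, 0.1981]
tool_rot: [-0.313, 2.546, -0.032]
wrist_force: [-0.6, -0.3, -0.3]
width: 0.0001
```

```bash
python3 -c "
from h import *
to(0,-55,235)
print([(np.round(L@(np.array(d['point'])-[*C,0]),3),d['confidence']) for q in ('gate_end','gate_bare') for _ in [viewer.snapshot('scene')] for d in spotter.place_of('scene',q)])"
```

```text
t 6.78 lane mm [ -6.8  -9.6 198.1] F [-0.6692638 -0.2123306 -0.31     ] w 0.0001 j [ 0.64  0.15  1.92 -0.51  0.63 -0.83]
tool in lane
 [[-0.836 -0.068  0.544]
 [-0.106  0.994 -0.038]
 [-0.538 -0.09  -0.838]]
tool cm [-2.07 -4.89 -2.55]
[]
```

jog_arm --rows '[-0.8,-1.8,-1.0,0,0,0,1,-0.7,-1.8,-0.9,0,0,0,1,-0.6,-1.8,-0.7,0,0,0,1,0,0,0,0,0,0,1]'

```text
t: 7.48
position: [0.4799, 0.3085, 0.2311]
tool_rot: [-0.315, 2.551, -0.035]
wrist_force: [-1.0, -0.2, -0.3]
width: 0.0005
```

Run:
```python
from h import *
to(0,-55,235)
cv2.imwrite("pics/scene3.png",viewer.snapshot("scene")[100:350,150:450,::-1].repeat(2,0).repeat(2,1))
```

```text
t 7.47 lane mm [ -0.4 -58.9 231.1] F [-0.9850896 -0.0937824 -0.31     ] w 0.0005 j [ 0.52  0.06  1.93 -0.39  0.66 -1.05]
tool in lane
 [[-0.839 -0.069  0.54 ]
 [-0.107  0.993 -0.04 ]
 [-0.534 -0.091 -0.841]]
tool cm [-0.29  0.35 -0.32]
```

View pics/scene3.png

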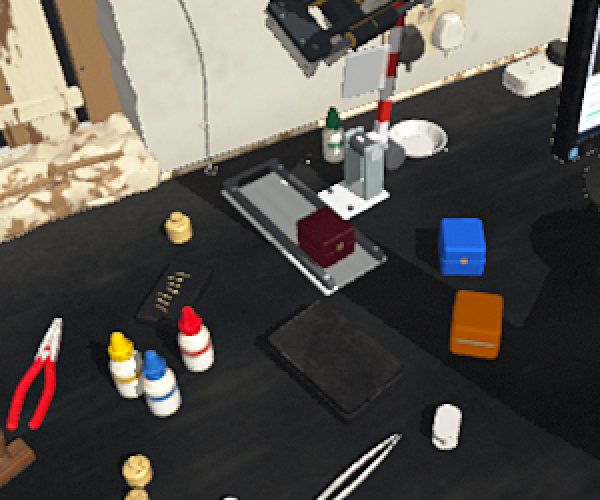

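The boom is well past balance and the box is untouched. The bystanders are all in place.

jog_arm --rows '[3,2.55,-2.2,0,0,0,1,3,2.55,-2.2,0,0,0,1,3,2.55,-2.2,0,0,0,1,0,0,0,0,10,0,1,0,0,0,0,10,0,1,0,0,0,0,10,0,1,0,0,0,0,3,0,1,0,0,0,0,0,7,1,0,0,0,0,0,0,1]'

```text
t: 8.65
position: [0.3404, 0.367, 0.2175]
tool_rot: [0.164, -3.107, 0.169]
wrist_force: [0.6, 0.2, 0.3]
width: 0.0004
```

Run:
```python
from h import *
to(-125,10,100)
l,M=st(); print("rotvec deg to vertical",np.degrees(Ro.from_matrix(M.T@np.diag([-1,1,-1])).as_rotvec()).round(1))
```

```text
t 8.65 lane mm [-129.6   19.8  217.5] F [0.6192484 0.1490974 0.26     ] w 0.0004 j [ 0.65  0.24  1.6  -0.08  1.38 -1.01]
tool in lane
 [[-0.998  0.043 -0.036]
 [ 0.046  0.993 -0.105]
 [ 0.031 -0.107 -0.994]]
tool cm [-0.88  0.3  11.77]
t 8.65 lane mm [-129.6   19.8  217.5] F [0.6192484 0.1490974 0.26     ] w 0.0004 j [ 0.65  0.24  1.6  -0.08  1.38 -1.01]
tool in lane
 [[-0.998  0.043 -0.036]
 [ 0.046  0.993 -0.105]
 [ 0.031 -0.107 -0.994]]
rotvec deg to vertical [-6.1 -1.9 -2.6]
```

jog_arm --rows '[0,0,0,-6.1,-1.9,-2.6,1,0,0,4,0,0,0,1,0,0,4,0,0,0,1,0,0,3,0,0,0,1,0,0,0,0,0,0,1]'

```text
t: 9.28
position: [0.3379, 0.3683, 0.1023]
tool_rot: [-0.263, 3.13, -0.001]
wrist_force: [0.3, -0.9, 0.4]
width: 0.0007
```

Run:
```python
from h import *
to(-115,8,34)
cv2.imwrite("pics/top4.png",cv2.resize(viewer.snapshot("top")[90:290,170:430,::-1],None,fx=3,fy=3,interpolation=cv2.INTER_CUBIC))
for q in("lane","box_mid"):print(q,[(np.round(d["point"],3).tolist(),(L@(np.array(d["point"])-[*C,0])).round(3).tolist()) for d in spotter.place_of("top",q)])
```

```text
t 9.28 lane mm [-131.9   21.4  102.3] F [ 0.1309202 -0.9401366  0.41     ] w 0.0007 j [ 0.61  0.3   1.83 -0.    1.01 -1.13]
tool in lane
 [[-1.    -0.018  0.   ]
 [-0.018  1.    -0.001]
 [-0.    -0.001 -1.   ]]
tool cm [-1.66 -1.37  6.83]
lane [([0.471, 0.369, 0.001], [-0.0, 0.002, 0.001])]
box_mid [([0.218, 0.282, 0.023], [-0.264, -0.046, 0.023]), ([0.322, 0.227, 0.019], [-0.168, -0.116, 0.019])]
```

View pics/top4.png

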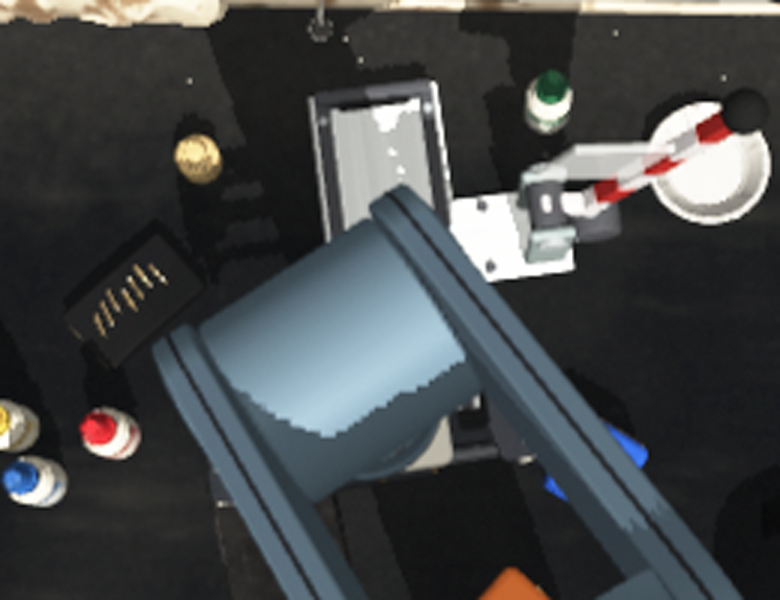

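Run:
```python
from h import *
for z in (.22,.35):
  for u,v in [(400,190),(450,270),(500,340),(620,480),(520,455)]:
    w=back("top",170+u/3,90+v/3,z); print(z,(u,v),(L@(w-[*C,0])).round(3))
for th in (1.6,1.75,1.95):
    c,s=np.cos(th),np.sin(th)
    f=lambda a,b:(-.105+a*c-b*s, .078+a*s+b*c)
    for nm,(y,z) in dict(ball=f(.197,.027),pl76=f(.076,-.046),pl134=f(.134,-.046)).items():
        X=np.array([*(C+V*y),z]); u,v=proj("top",X); print(th,nm,round(y,3),round(z,3),round((u-170)*3),round((v-90)*3))
```

```text
0.22 (400, 190) [-0.009 -0.011  0.22 ]
0.22 (450, 270) [-0.058 -0.033  0.22 ]
0.22 (500, 340) [-0.101 -0.055  0.22 ]
0.22 (620, 480) [-0.186 -0.109  0.22 ]
0.22 (520, 455) [-0.166 -0.057  0.22 ]
0.35 (400, 190) [-0.041 -0.011  0.35 ]
0.35 (450, 270) [-0.083 -0.029  0.35 ]
0.35 (500, 340) [-0.119 -0.048  0.35 ]
0.35 (620, 480) [-0.191 -0.094  0.35 ]
0.35 (520, 455) [-0.174 -0.05   0.35 ]
1.6 ball -0.138 0.274 632 118
1.6 pl76 -0.061 0.155 484 190
1.6 pl134 -0.063 0.213 489 166
1.75 ball -0.167 0.267 684 115
1.75 pl76 -0.073 0.161 504 186
1.75 pl134 -0.084 0.218 526 159
1.95 ball -0.203 0.251 745 115
1.95 pl76 -0.09 0.166 533 180
1.95 pl134 -0.112 0.22 575 152
```

Ball at crop (745,110) matches the 1.95 rad prediction (745,115), so the gate rests at its raised stop. I tilt the tool's top 10° toward +y to keep clear of the raised plate, and go down behind the box.

jog_arm --rows '[-1.4,-1.35,0,10,0,0,1,0,0.6,3.3,0,0,0,1,0,0.5,3.1,0,0,0,1,0,0,0,0,0,0,1]'

```text
t: 9.93
position: [0.3623, 0.3623, 0.0466]
tool_rot: [-0.257, 3.085, -0.263]
wrist_force: [-0.3, 0.2, 0.6]
width: 0.0003
```

```bash
python3 -c "
from h import *
to(-98,8,36)"
```

```text
t 9.93 lane mm [-108.6   11.9   46.6] F [-0.259253  0.29204   0.59    ] w 0.0003 j [ 0.68  0.45  1.78 -0.19  0.99 -0.95]
tool in lane
 [[-1.    -0.014  0.023]
 [-0.018  0.985 -0.171]
 [-0.02  -0.171 -0.985]]
tool cm [-1.03 -0.22  1.14]
```

jog_arm --rows '[0,-0.2,1.1,0,0,0,1,-0.6,0,0,0,0,0,1,-0.6,0,0,0,0,0,1,-0.8,0,0.02,0,0,0,1,-0.8,0,0.02,0,0,0,1,-0.8,0,0.02,0,0,0,1,-0.8,0,0.02,0,0,0,1]'

```text
t: 10.8
position: [0.4121, 0.3678, 0.041]
tool_rot: [-0.256, 3.08, -0.256]
wrist_force: [-0.3, 0.2, 0.7]
width: 0.0003
```

Run:
```python
from h import *
to(38,8,36)
cv2.imwrite("pics/s5.png",viewer.snapshot("scene")[140:300,180:440,::-1].repeat(3,0).repeat(3,1))
```

```text
t 10.8 lane mm [-58.6   9.9  41. ] F [-0.3002984  0.2881324  0.74     ] w 0.0003 j [ 0.63  0.51  1.7  -0.19  1.   -1.  ]
tool in lane
 [[-0.999 -0.013  0.03 ]
 [-0.018  0.986 -0.167]
 [-0.027 -0.167 -0.986]]
tool cm [-9.63 -0.23  0.81]
```

View pics/s5.png

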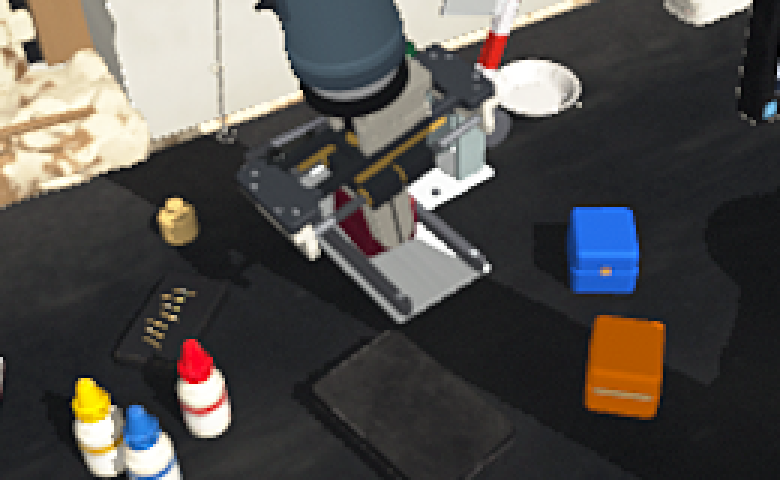

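The fingers are behind the dark-red box (px 365,225) and pushing it. The plate (470,5) is clear of the gripper. I continue and bring the tip a little lower.

jog_arm --rows '[-0.9,0,0.4,0,0,0,1,-0.9,0,0.3,0,0,0,1,-0.9,0,0.15,0,0,0,1,-0.9,0,0.15,0,0,0,1,-0.9,0,0.1,0,0,0,1]'

```text
t: 11.48
position: [0.4607, 0.3739, 0.0306]
tool_rot: [-0.256, 3.079, -0.256]
wrist_force: [-1.1, -0.6, 0.6]
width: 0.0001
```

```bash
python3 -c "
from h import *
to(38,8,36)"
```

```text
t 11.47 lane mm [-9.6  8.7 30.6] F [-1.2153914 -0.4129384  0.59     ] w 0.0001 j [ 0.59  0.58  1.6  -0.19  1.02 -1.04]
tool in lane
 [[-0.999 -0.013  0.03 ]
 [-0.018  0.986 -0.167]
 [-0.027 -0.167 -0.986]]
tool cm [-4.77 -0.22 -0.38]
```

jog_arm --rows '[-0.9,0,-0.1,0,0,0,1,-0.9,0,-0.1,0,0,0,1,-0.9,0,0,0,0,0,1,-0.8,0,0,0,0,0,1]'

```text
t: 11.98
position: [0.4979, 0.3806, 0.0335]
tool_rot: [-0.256, 3.079, -0.256]
wrist_force: [-0.1, -0.1, -0.9]
width: 0.0006
```

```bash
python3 -c "
from h import *
to(38,8,36)"
```

```text
t 11.97 lane mm [28.2  9.7 33.5] F [-0.164759  -0.0863386 -0.86     ] w 0.0006 j [ 0.57  0.62  1.51 -0.19  1.06 -1.07]
tool in lane
 [[-0.999 -0.013  0.03 ]
 [-0.018  0.986 -0.167]
 [-0.027 -0.167 -0.986]]
tool cm [-0.99 -0.22 -0.19]
```

Now slowly, until the force shows the stop.

jog_arm --rows '[-0.4,0,0,0,0,0,1,-0.4,0,0,0,0,0,1,-0.3,0,0,0,0,0,1]'

```text
t: 12.35
position: [0.508, 0.3819, 0.0335]
tool_rot: [-0.255, 3.083, -0.258]
wrist_force: [-9.1, -0.9, 6.6]
width: 0.0003
```

```bash
python3 -c "
from h import *
to(40,8,36)"
```

```text
t 12.35 lane mm [38.4  9.5 33.5] F [-9.0897256  0.4843612  6.62     ] w 0.0003 j [ 0.56  0.63  1.48 -0.19  1.08 -1.08]
tool in lane
 [[-1.    -0.013  0.026]
 [-0.017  0.986 -0.168]
 [-0.024 -0.168 -0.985]]
tool cm [-0.17 -0.19 -0.22]
```

The push meets the stop at x = 38.4 mm (predicted 38) with 9 N. I back off and rise.

jog_arm --rows '[0.4,0,0,0,0,0,1,2,0,0,0,0,0,1,4,0,0,0,0,0,1,5,0,0,0,0,0,1,5,0,-1,0,0,0,1,4,0,-3,0,0,0,1,4,0,-4,0,0,0,1,4,0,-4,0,0,0,1,4,0,-4,0,0,0,1,0,0,0,0,0,0,1,0,0,0,0,0,0,1]'

```text
t: 13.72
position: [0.1726, 0.3538, 0.187]
tool_rot: [-0.257, 3.071, -0.242]
wrist_force: [0.7, -0.6, -0.9]
width: 0.0007
```

Run:
```python
from h import *
st()
cv2.imwrite("pics/top6.png",cv2.resize(viewer.snapshot("top")[90:240,190:390,::-1],None,fx=4,fy=4,interpolation=cv2.INTER_CUBIC))
for q in("box_mid","lane_stop","lane","gate_end"):print(q,[((L@(np.array(d["point"])-[*C,0])).round(3).tolist(),round(d["confidence"],2)) for d in spotter.place_of("top",q)])
```

```text
t 13.72 lane mm [-297.5   31.8  187. ] F [ 0.6162272 -0.7404464 -0.87     ] w 0.0007 j [ 0.96  0.09  1.87 -0.15  1.27 -0.73]
tool in lane
 [[-0.999 -0.014  0.039]
 [-0.02   0.987 -0.159]
 [-0.037 -0.16  -0.987]]
box_mid [([-0.171, -0.116, 0.024], 0.9), ([0.078, 0.001, 0.024], 0.8), ([-0.265, -0.045, 0.022], 0.69)]
lane_stop [([0.101, -0.003, 0.005], 0.86)]
lane [([0.002, 0.002, -0.001], 0.75)]
gate_end [([0.005, -0.203, 0.249], 0.7)]
```

View pics/top6.png

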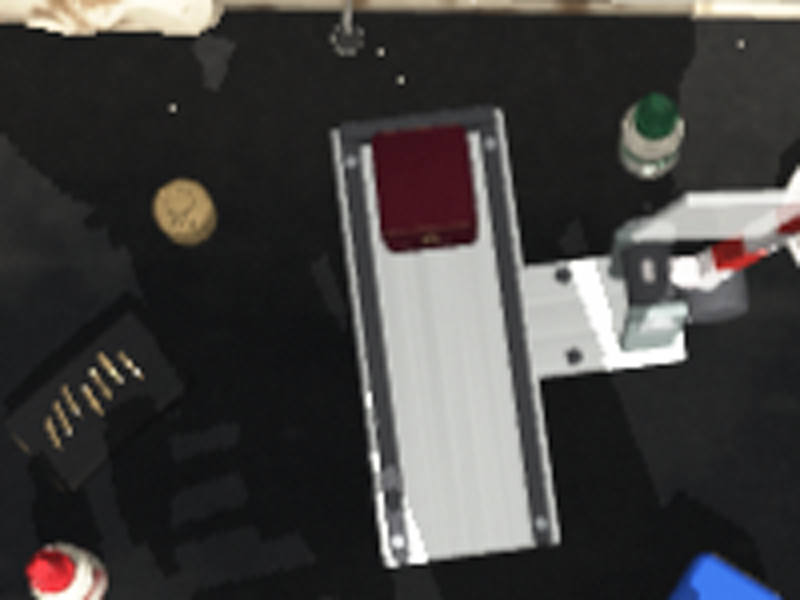

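The box (crop 425,187) sits flat against the stop, the barrier is raised, and the bystanders are at their starting pixels. I hand in.

```bash
python3 -c "
from workcell import order; print(order.job_done())"
```

```text
the job is handed in; nothing more can be done
None
```

The job is handed in, with the barrier raised and the dark-red ring box home against the end stop. No verdict was reported.

- **Barrier:** I lifted the boom with the closed fingers past its balance point, and it fell open to its stop by itself. The final reading of the ball (lane y -203, z 249 mm) matches the position expected at 1.95 rad.
- **Box:** I pushed it through the gate with closed fingers until the wrist force rose to about 9 N at the stop. The network puts its centre at lane x = 78 mm, against 74 mm expected, which is within its 4 mm error; y is 1 mm. The last picture shows it flat between the rails.
- **Bystanders:** the brass weight, bottle and stone show at their starting pixels in the last picture. The dish was not in that crop; it looked unmoved in the earlier picture, taken after the barrier was raised.
- **Robot:** it ended clear of everything, at 13.7 s on its clock.
- **Departures from plan:** a wrist joint reached its range limit while I tilted the tool under the boom, so I used about 35° of tilt instead of 50°. The fingertips also crept up about 5 mm during the push and I corrected that on the way. No other check failed or disagreed.

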